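# Slacken two unmarked gas outlet nuts, one of them left-hand

### The job

The gas rail is to be taken apart for cleaning, so slacken both winged outlet nuts on it by about a quarter turn, by the wing, and let go. One of the two has a left-hand thread and the other an ordinary right-hand one, and nothing shows which: try each nut a little way in both directions if need be, see which way it really comes, and turn it that way. The smooth round blanking cap on the third outlet is not part of the job.

Things in the scene. Friction and masses are not known exactly. Their poses are not given: they have to be found in the camera images.
- rail: Fixed aluminium gas rail, 250 mm long (y axis), 44 mm wide (x), top 36 mm above the table; origin under its centre, on the table. On it, at y -90, 0, +90 mm, stand two identical winged nuts and one smooth round fixed cap (30 mm wide, top 58 mm up), in any order. A glass balance case 320 mm high stands 110 mm or more beyond the nuts, a stirrer with a glass cell as high to the right.
- outlet_a_wing (a point): Centre of the wing of one winged steel nut, on its vertical thread axis, 66 mm above the table. The wing is an upright flat plate 46 mm long (x axis of this point), 9 mm thick (y axis), 26 mm high (z up; 13 mm above and below this point), on a knurled round skirt 29 mm wide. It turns with the nut.
- outlet_b_wing (a point): Centre of the wing of the other winged nut: same looks, sizes and axes as outlet_a_wing.
- outlet_a_nut (a joint): Loosening of this nut, rad: 0 hard tight, starts hand-tight at 0.02 to 0.1, grows up to 2.4 as it comes loose. The tightening way it gives only that bit, then stops dead and the fingers slip. The loosening way it turns evenly at 0.06 N m, stays where left and does not rise. Thread hand not given: right-hand loosens anticlockwise from above, left-hand clockwise.
- outlet_b_nut (a joint): The same for the other nut, which has the opposite thread hand.

How it is judged:
At the end, for the whole second after the job is handed in: Both winged nuts stand loosened by at least 50 degrees (0.87 rad) from hard tight, each in the direction its own thread demands, and are let go (value of joint each of outlet_a_nut, outlet_b_nut above 0.87 rad); the robot touches nothing.
It also fails if it takes over 59 s, if anything falls off the work surface, if the arm or the gripper's body presses on something with over 40 N, if the wrist force passes 120 N, or if a joint passes its speed limit or range.

### The arm

A 7-joint arm with a two-finger parallel gripper is mounted at the origin on a cart in front of the work surface, level with it; the furniture and walls round the work are solid. World frame = base frame: x ahead of the robot, y to its left, z up, the work surface at z = 0. Lengths are in m, angles in rad, forces in N, time in s.
With the tool pointing down it reaches from about 0.425 to 0.925 m from the base axis. Payload 6.8 kg.
Tool frame: the origin (TCP) lies on the mounting face of the last link; the fingertips stand 173 mm ahead of it and the grasp point (between the pads) lies 155 mm ahead of it; z points along the fingers, y is the line along which they close (so a half turn about z gives the same grasp; the last joint's range is limited). The gripper opens to 85 mm and grips with 20 to 120 N. Pads are 22 mm wide; open, the fingers measure 114 mm over their backs; the gripper's body (76 mm by 85 mm) begins 54 mm behind the grasp point. The pads swing forward as they close: fully open they stand 13 mm farther back than shut.
Start: joints at [-1.251, 0.477, 0.022, 1.555, -0.011, 1.109, -0.083], TCP at [0.28, 0.614, 0.405] pointing down, gripper open.
Joint ranges: [-2.96, 2.96], [-0.34, 2.1], [-1.41, 1.46], [0.24, 2.44], [-1.37, 4.51], [0.17, 1.92], [-2.96, 2.96]. Speed limits (rad/s): [2.39, 2.39, 3.14, 3.14, 3.14, 3.14, 3.14].

### API

Orientations are given as a rotation vector (axis times angle).
In Python, from bench import r gives the robot as it stands.
- The arm moves only by the tool carry_out, never from a script. Its argument "moves" is a list of rows, each a list of 5 numbers: the shift along the tool's x, y, z in m, then the turn about the tool's z in rad, then the finger opening in m, from 0 to 0.0854. In form: [[dx, dy, dz, roll, claw], ...]. A call has exactly 8 rows; each row is the pose to reach, as a shift and turn from the pose commanded when the call began, along the tool's axes at that moment; what a row does not reach only later rows make up. A row lasts 1/10 s, in which the tool goes at most 50 mm and 8.59 degrees, less where a joint would pass 70% of its speed; a pose out of reach is approached as far as the arm can. A call with a gripper value outside its range is refused whole. The fingers move at their own pace and stop on an object; "force" is the grip in N (left out, the last holds). Time passes only in rows, so rows that repeat a pose let the fingers close, or fill a call up. It gives the time, the measured TCP pose, the force, the opening and the grip force at its end, in the units of the state.
- r.get_obs(): the state, without advancing time (a new reading comes with each control period).
- r.grab_frame(name): name is "scene" or "top"; returns the picture (480x640x3 uint8, red, green, blue); there is no depth.
- r.calibration(name): a dict with "fx", "fy", "cx", "cy" (pixels), "k1" (the pictures are not rectified: a ray, as slopes to the right and down, at radius r is drawn at 1 + k1 r^2 times it, then the intrinsics apply), "rvec" (rotation vector, rad) and "tvec" (3), from world to camera coordinates, as OpenCV has them. Camera axes: x right, y down, z forward; pixel columns grow to the right and rows downward; lengths in m; the calibration is good to about 2 mm. A picture is of the moment at which its call begins. calibration takes no time and is no camera call.
- r.hand_in(): hands the job in; it is judged then, once.
The state is a dict: "clock": time; "joints": joint angles; "qvel": joint speeds; "tau": joint torques, N m; "tcp_pos": TCP position; "orientation": TCP orientation; "contact_force": force on the tool from outside, world axes, zero at the start; "moment": the same for the moment, N m; "grip_width": finger opening in m; "gripper_force": force on a finger pad.
Only numpy, scipy, OpenCV 4.12 (cv2) and the standard library are available. Lean on these libraries where they do the work, as an engineer would, in place of code of your own. Each camera call takes 0.05 s, during which the arm holds its last target. There are 200 camera calls.

## Working session

There is one attempt and no reset: what is moved stays moved. The work goes in short steps, Python scripts to look and compute and a tool call to move; the robot and the scene stay as the last step left them, time stands still between calls to the robot, and variables do not carry over. Pictures are saved under pics/ and viewed, at most 10 in all, crops included, and the job is handed in when it is done.

Besides the shell and the picture viewer there is one more tool, called after "Call:" as name([rows], argument=value, ...), one row to a line, values as JSON. carry_out: Moves the arm, as the interface text tells. Its arguments: {"type":"object","properties":{"moves":{"type":"array","items":{"type":"array","items":{"type":"number"}}},"force":{"type":"number"}},"required":["moves"]}

```bash
mkdir -p pics; python3 - <<'E'
from bench import r
import cv2
for n in("scene","top"):
    c=r.calibration(n);print(c)
    cv2.imwrite(f"pics/{n}0.png",r.grab_frame(n)[:,:,::-1])
print(r.get_obs())
E
```

```text
{'fx': 516.8247519379784, 'fy': 516.8247519379784, 'cx': 323.20529196671805, 'cy': 231.86962759778575, 'k1': -0.03701633413974546, 'rvec': array([ 1.96106639, -0.71910847,  0.41152917]), 'tvec': array([-0.31394326,  0.19697195,  0.65736808])}
{'fx': 606.8837877646675, 'fy': 606.8837877646675, 'cx': 322.08182957921343, 'cy': 243.44004296097089, 'k1': -0.14250944057714096, 'rvec': array([ 2.15755472, -2.15169013,  0.19667926]), 'tvec': array([-0.00641323,  0.44105   ,  0.85264193])}
{'clock': 0.1, 'joints': array([-1.25111074,  0.47773985,  0.02234322,  1.55631392, -0.01152779,
        1.10927839, -0.08313656]), 'qvel': array([ 0.0009886 , -0.00248255,  0.00085036, -0.00276927,  0.0001727 ,
       -0.00204588,  0.00029808]), 'tau': array([ 4.61945587e-03, -5.97762001e+01,  1.61372300e+00, -2.81955796e+01,
        1.28141226e-02,  4.99350353e-03, -2.05486742e-06]), 'tcp_pos': array([0.27991917, 0.6139701 , 0.403824  ]), 'orientation': array([-6.66843082e-01, -3.06974615e+00,  2.50067477e-03]), 'contact_force': array([0.68566596, 0.46882906, 0.56931622]), 'moment': array([ 0.00853871, -0.02547349, -0.0025099 ]), 'gripper_force': 0.0, 'grip_width': 0.0850373355869918}
```

View pics/top0.png

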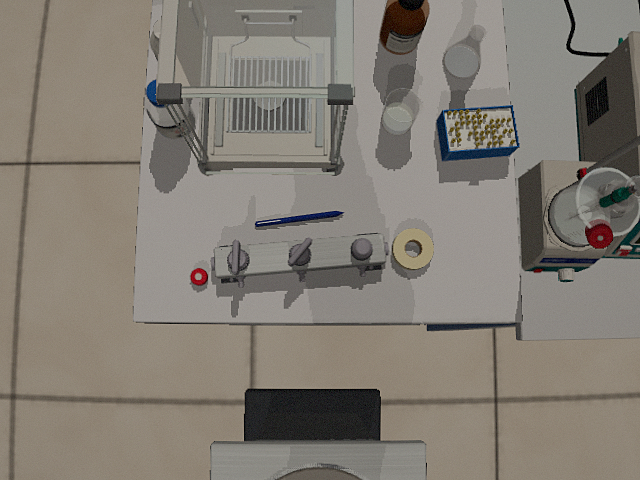

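View pics/scene0.png

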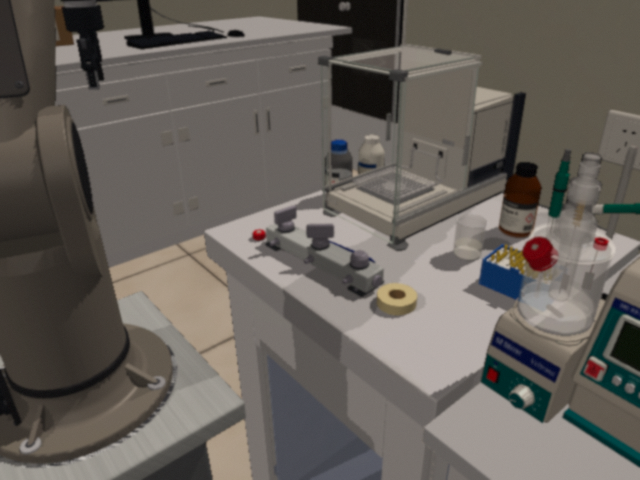

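The top view shows winged nuts near px (236,257) and (300,252), and the cap at (361,248). The wings are about upright on the left nut and about 45° on the middle one. I'll enlarge the crop and outline the parts.

```bash
cat > h.py <<'E'
import numpy as np,cv2
from bench import r
def ray(n,uv):
    c=r.calibration(n);R=cv2.Rodrigues(c['rvec'])[0]
    K=np.array([[c['fx'],0,c['cx']],[0,c['fy'],c['cy']],[0,0,1.]])
    p=cv2.undistortPoints(np.array([[uv]],float),K,np.array([c['k1'],0,0,0.]))[0,0]
    return -R.T@c['tvec'],R.T@np.array([p[0],p[1],1])
def onz(n,uv,z):
    o,d=ray(n,uv);return o+d*(z-o[2])/d[2]
def proj(n,P):
    c=r.calibration(n);K=np.array([[c['fx'],0,c['cx']],[0,c['fy'],c['cy']],[0,0,1.]])
    return cv2.projectPoints(np.array(P,float).reshape(-1,3),c['rvec'],c['tvec'],K,np.array([c['k1'],0,0,0.]))[0][:,0]
E
python3 - <<'E'
from h import *
im=cv2.imread("pics/top0.png")
cv2.imwrite("pics/c1.png",cv2.resize(im[225:300,205:395],None,fx=4.2,fy=4.2,interpolation=cv2.INTER_CUBIC))
for uv in [(236,257),(300,252),(361,248)]: print(onz("top",uv,.066))
print(onz("top",(215,262),.036),onz("top",(386,250),.036), ray("top",(0,0))[0])
E
```

```text
[0.41628923 0.11635586 0.066     ]
[0.42380349 0.02670222 0.066     ]
[ 0.42988177 -0.05917106  0.066     ]
[0.41275303 0.1501636  0.036     ] [ 0.43151507 -0.09864841  0.036     ] [0.30550802 0.01996406 0.90985206]
```

View pics/c1.png

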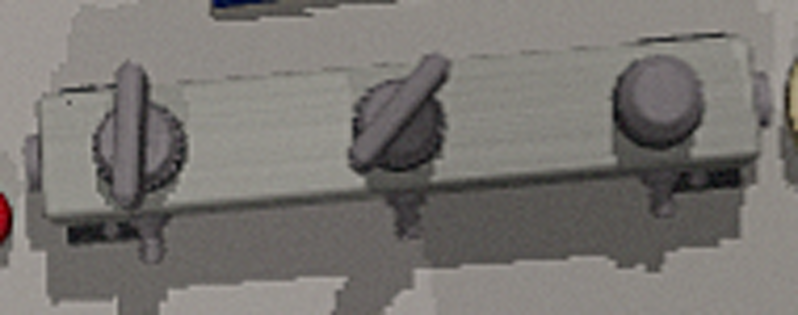

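The crop (4.2x, offset 205,225) shows these positions:
- **Left wing:** (131,63) to (125,205).
- **Middle wing:** (438,62) to (360,163).
- **Cap top:** about (659,88).
- **Rail top corners:** (42,95), (740,38), (757,157), (48,215).

```bash
python3 - <<'E'
from h import *
np.set_printoptions(precision=4,suppress=True)
T=lambda p,z:onz("top",(p[0]/4.2+205-.4,p[1]/4.2+225-.4),z)
C=[T(p,.036) for p in [(42,95),(740,38),(757,157),(48,215)]]
print(np.array(C),[np.linalg.norm(C[i]-C[i-1]) for i in range(4)])
c=np.mean(C,0);d=(C[0]+C[3]-C[1]-C[2])[:2];d/=np.linalg.norm(d)
print("rail",c,"yaw",np.arctan2(-d[0],d[1]))
for k in(-.09,0,.09):print(c[:2]+k*d)
print("cap",T((659,88),.058))
for a,b in[((131,63),(125,205)),((438,62),(360,163))]:
    A,B=T(a,.079),T(b,.079);B2=T(b,.060);print(A,B,B2,np.linalg.norm(A-B),np.arctan2((A-B)[1],(A-B)[0]),(A+B)/2)
im=cv2.imread("pics/scene0.png")
cv2.imwrite("pics/c2.png",cv2.resize(im[195:305,240:400],None,fx=5,fy=5,interpolation=cv2.INTER_CUBIC))
print(proj("scene",[[*(c[:2]+k*d),.079] for k in (-.09,0,.09)]))
o=r.get_obs();print(cv2.Rodrigues(o['orientation'])[0])
E
```

```text
[[ 0.4344  0.1513  0.036 ]
 [ 0.4557 -0.0913  0.036 ]
 [ 0.4139 -0.0967  0.036 ]
 [ 0.3927  0.1482  0.036 ]] [np.float64(0.041850903063356044), np.float64(0.2435927456323001), np.float64(0.042199927629025295), np.float64(0.24575422918346435)]
rail [0.4242 0.0279 0.036 ] yaw 0.08694206384905775
[ 0.432  -0.0618]
[0.4242 0.0279]
[0.4164 0.1175]
cap [ 0.4346 -0.0607  0.058 ]
[0.4389 0.1157 0.079 ] [0.3918 0.1167 0.079 ] [0.3938 0.1189 0.06  ] 0.0470728886545542 -0.020448970838128116 [0.4154 0.1162 0.079 ]
[0.4397 0.0144 0.079 ] [0.406  0.0398 0.079 ] [0.4083 0.0403 0.06  ] 0.042222113216475454 -0.6471786087836304 [0.4229 0.0271 0.079 ]
[[358.7636 241.0329]
 [319.0794 223.0994]
 [284.228  207.3529]]
[[-0.9099  0.4149 -0.0006]
 [ 0.4149  0.9099 -0.0015]
 [-0.0001 -0.0016 -1.    ]]
```

View pics/c2.png

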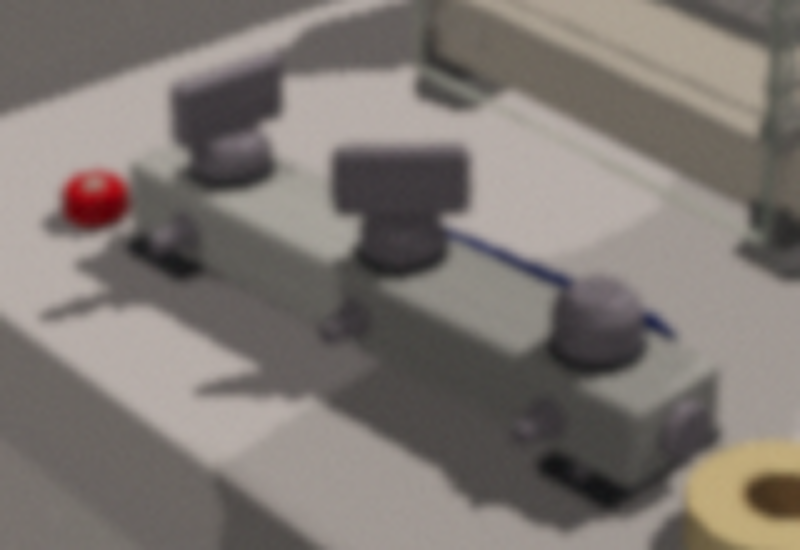

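Sizes agree: the rail measures 0.245 x 0.042 and the wing 0.047, and the nuts sit on the rail's ±90 mm grid. Left nut (A) is at (0.416, 0.117) with wing yaw -0.02. Middle nut is at (0.4235, 0.0275) with yaw -0.65. I'll move high above A first.

Call:
carry_out([
  [-0.03,-0.036,0,-0.05,0.06],
  [-0.06,-0.072,0,-0.1,0.06],
  [-0.09,-0.108,0,-0.15,0.06],
  [-0.12,-0.144,0,-0.2,0.06],
  [-0.15,-0.18,0,-0.25,0.06],
  [-0.18,-0.216,0,-0.3,0.06],
  [-0.21,-0.252,0,-0.36,0.06],
  [-0.24,-0.288,0,-0.41,0.06],
], force=30)

```text
clock: 0.9
tcp_pos: [0.379, 0.2505, 0.4045]
orientation: [-0.024, -3.141, 0.0]
contact_force: [-0.3, -0.8, 0.7]
grip_width: 0.0597
gripper_force: 0.0
```

Call:
carry_out([
  [-0.01,-0.035,0,0,0.06],
  [-0.02,-0.07,0,0,0.06],
  [-0.03,-0.1,0,0,0.06],
  [-0.039,-0.133,0,0,0.06],
  [-0.039,-0.133,0.03,0,0.06],
  [-0.039,-0.133,0.06,0,0.06],
  [-0.039,-0.133,0.08,0,0.06],
  [-0.039,-0.133,0.08,0,0.06],
])

```text
clock: 1.7
tcp_pos: [0.4143, 0.1184, 0.3224]
orientation: [-0.028, -3.136, 0.004]
contact_force: [-0.7, -0.3, -0.8]
grip_width: 0.0599
gripper_force: 0.0
```

```bash
python3 - <<'E'
from h import *
o=r.get_obs();print(o['tcp_pos'],o['orientation'],o['joints'],o['moment'],o['contact_force'])
a=r.grab_frame("top")[170:330,150:350,::-1];b=r.grab_frame("scene")[130:290,220:380,::-1]
cv2.imwrite("pics/c3.png",np.hstack([cv2.resize(a,(440,352)),cv2.resize(b,(352,352))]))
E
```

```text
[0.41432197 0.11839233 0.32241523] [-0.02806629 -3.13638461  0.00427827] [-0.6091367   0.18779483  0.20769628  2.2047696  -0.05527815  0.75948814
  1.18823555] [ 0.01853233 -0.00268804  0.03661621] [-0.71097952 -0.30611963 -0.79445511]
```

View pics/c3.png

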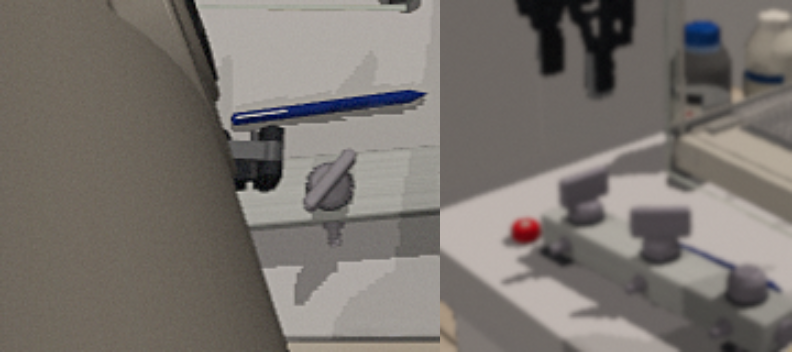

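The open gripper is above the left nut and the path down is clear.

Call:
carry_out([
  [-0.002,-0.001,0.03,0,0.06],
  [-0.002,-0.001,0.06,0,0.06],
  [-0.002,-0.001,0.08,0,0.06],
  [-0.002,-0.001,0.092,0,0.05],
  [-0.002,-0.001,0.092,0,0.0],
  [-0.002,-0.001,0.092,0,0.0],
  [-0.002,-0.001,0.092,0,0.0],
  [-0.002,-0.001,0.092,0,0.0],
], force=30)

```text
clock: 2.6
tcp_pos: [0.4182, 0.1181, 0.234]
orientation: [0.028, 3.139, 0.002]
contact_force: [-1.4, -1.1, 7.9]
grip_width: 0.0081
gripper_force: 32.9
```

```bash
cat > s.py <<'E'
from h import *
o=r.get_obs();R=cv2.Rodrigues(o['orientation'])[0]
np.set_printoptions(precision=4,suppress=True)
print(o['tcp_pos'],"ytool yaw",np.arctan2(R[1,1],R[0,1]),o['joints'],"M",o['moment'],"F",o['contact_force'],o['grip_width'],o['gripper_force'])
E
python3 s.py
```

```text
[0.4182 0.1181 0.234 ] ytool yaw 1.5527406987188328 [-0.568   0.3613  0.1756  2.2608 -0.124   0.5252  1.2564] M [-0.1596  0.2349 -0.0489] F [-1.3974 -1.086   7.9439] 0.00807244519055517 32.91201174259186
```

Gripped, with width and force as expected. I'll try anticlockwise first (negative roll).

Call:
carry_out([
  [0,0,0,-0.04,0],
  [0,0,0,-0.08,0],
  [0,0,0,-0.12,0],
  [0,0,0,-0.16,0],
  [0,0,0,-0.2,0],
  [0,0,0,-0.2,0],
  [0,0,0,-0.2,0],
  [0,0,0,-0.2,0],
])

```text
clock: 3.4
tcp_pos: [0.4182, 0.1183, 0.234]
orientation: [-0.286, 3.126, 0.002]
contact_force: [-1.3, 0.6, 7.6]
grip_width: 0.0082
gripper_force: 32.9
```

```bash
python3 s.py
```

```text
[0.4182 0.1183 0.234 ] ytool yaw 1.7533396589859944 [-0.524   0.3592  0.123   2.2579 -0.0866  0.5259  1.4194] M [0.0415 0.2024 0.0345] F [-1.324   0.5975  7.642 ] 0.008187091841026794 32.91804313659668
```

The moment swing is small (about 0.08 N m) and the grip width is steady, so it seems to be turning freely. I'll go on the same way.

Call:
carry_out([
  [0,0,0,-0.06,0],
  [0,0,0,-0.12,0],
  [0,0,0,-0.18,0],
  [0,0,0,-0.24,0],
  [0,0,0,-0.3,0],
  [0,0,0,-0.36,0],
  [0,0,0,-0.42,0],
  [0,0,0,-0.48,0],
])

```text
clock: 4.2
tcp_pos: [0.418, 0.1188, 0.234]
orientation: [-1.025, 2.967, 0.001]
contact_force: [-1.4, 2.3, 7.0]
grip_width: 0.008
gripper_force: 32.9
```

```bash
python3 s.py; python3 - <<'E'
from h import *
b=r.grab_frame("scene")[130:270,220:360,::-1]
cv2.imwrite("pics/c4.png",cv2.resize(b,(560,560)))
E
```

```text
[0.418  0.1188 0.234 ] ytool yaw 2.235863272803724 [-0.4188  0.3575 -0.0018  2.2511 -0.0001  0.5303  1.8155] M [ 0.5353  0.5241 -0.0687] F [-1.4096  2.3252  6.9777] 0.007985471172749538 32.895525097846985
```

View pics/c4.png

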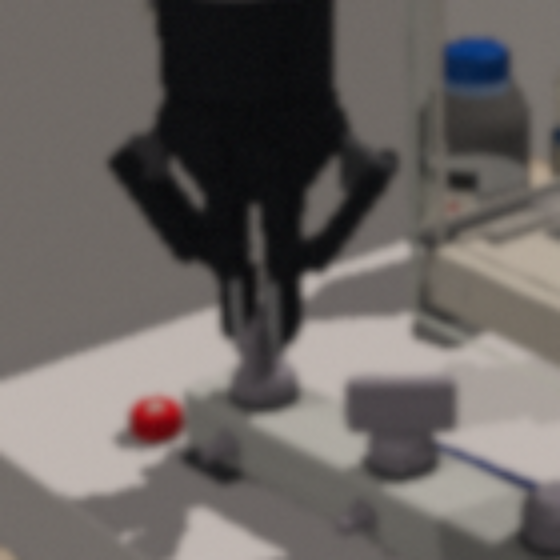

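The wing at (262,340) is now edge-on between the fingers, so it has really turned. A is right-hand. I'll finish it with 0.5 rad more and then open.

Call:
carry_out([
  [0,0,0,-0.08,0],
  [0,0,0,-0.16,0],
  [0,0,0,-0.24,0],
  [0,0,0,-0.32,0],
  [0,0,0,-0.4,0],
  [0,0,0,-0.48,0],
  [0,0,0,-0.54,0],
  [0,0,0,-0.54,0],
])

```text
clock: 5.05
tcp_pos: [0.4176, 0.1191, 0.234]
orientation: [-1.779, 2.587, 0.001]
contact_force: [-3.8, 3.6, 8.5]
grip_width: 0.0082
gripper_force: 33.1
```

Call:
carry_out([
  [0,0,0,0,0.03],
  [0,0,0,0,0.045],
  [0,0,0,0,0.045],
  [0,0,0,0,0.045],
  [0,0,-0.03,0,0.045],
  [0,0,-0.06,0,0.045],
  [0,0,-0.09,0,0.045],
  [0,0,-0.09,0,0.045],
])

```text
clock: 5.85
tcp_pos: [0.4188, 0.1183, 0.326]
orientation: [-1.772, 2.586, -0.003]
contact_force: [-0.0, 0.9, -1.5]
grip_width: 0.0449
gripper_force: 0.0
```

```bash
python3 s.py
```

```text
[0.4188 0.1183 0.326 ] ytool yaw 2.7724313417620756 [-0.2773  0.1946 -0.1573  2.1763  0.0445  0.7667  2.309 ] M [ 0.0156 -0.0364  0.051 ] F [-0.0158  0.9118 -1.506 ] 0.04494588360216846 0.0
```

Call:
carry_out([
  [0.02,-0.01,0,0.13,0.06],
  [0.04,-0.018,0,0.26,0.06],
  [0.06,-0.027,0,0.39,0.06],
  [0.083,-0.0375,0,0.52,0.06],
  [0.083,-0.0375,0,0.65,0.06],
  [0.083,-0.0375,0,0.78,0.06],
  [0.083,-0.0375,0,0.91,0.06],
  [0.083,-0.0375,0,1.04,0.06],
])

```text
clock: 6.65
tcp_pos: [0.4223, 0.0267, 0.3219]
orientation: [0.245, -3.131, 0.001]
contact_force: [-0.3, -0.2, -0.4]
grip_width: 0.0597
gripper_force: 0.0
```

Call:
carry_out([
  [0,0,0,0.13,0.06],
  [0,0,0,0.26,0.06],
  [0,0,0,0.39,0.06],
  [0,0,0,0.52,0.06],
  [0,0,0,0.65,0.06],
  [0,0,0,0.81,0.06],
  [0,0,0,0.81,0.06],
  [0,0,0,0.81,0.06],
])

```text
clock: 7.45
tcp_pos: [0.4224, 0.0269, 0.3223]
orientation: [-0.994, -2.979, 0.001]
contact_force: [0.0, 0.6, -0.3]
grip_width: 0.0599
gripper_force: 0.0
```

```bash
python3 s.py; python3 - <<'E'
from h import *
b=r.grab_frame("scene")[130:290,220:380,::-1];a=r.grab_frame("top")[190:290,180:340,::-1]
cv2.imwrite("pics/c5.png",np.hstack([cv2.resize(b,(400,400)),cv2.resize(a,(400,250),interpolation=2)[:, :] if 0 else cv2.copyMakeBorder(cv2.resize(a,(400,250)),0,150,0,0,0)]))
E
```

```text
[0.4224 0.0269 0.3223] ytool yaw 0.9265213843245198 [-0.3576  0.1742  0.1622  2.2198 -0.0407  0.751   0.7585] M [0.047  0.0082 0.0531] F [ 0.0355  0.6122 -0.302 ] 0.05990297294786445 0.0
```

View pics/c5.png

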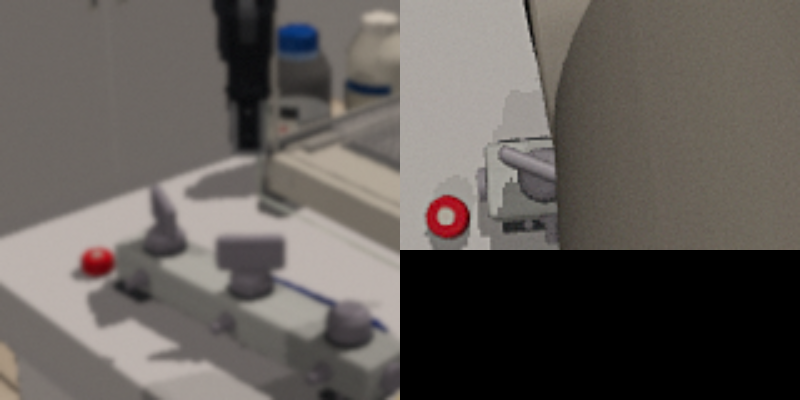

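Nut A's wing now points nearly along the rail, about 1.2 rad from where it started, so A is done. Next I descend on the middle nut and grip it.

Call:
carry_out([
  [0,0.001,0.03,0,0.06],
  [0,0.001,0.06,0,0.06],
  [0,0.001,0.08,0,0.06],
  [0,0.001,0.089,0,0.05],
  [0,0.001,0.089,0,0.0],
  [0,0.001,0.089,0,0.0],
  [0,0.001,0.089,0,0.0],
  [0,0.001,0.089,0,0.0],
])

```text
clock: 8.35
tcp_pos: [0.4242, 0.0286, 0.2348]
orientation: [0.998, 2.976, 0.004]
contact_force: [1.8, 4.6, -0.5]
grip_width: 0.008
gripper_force: 33.6
```

Call:
carry_out([
  [0,0,0,0.04,0],
  [0,0,0,0.08,0],
  [0,0,0,0.12,0],
  [0,0,0,0.16,0],
  [0,0,0,0.2,0],
  [0,0,0,0.2,0],
  [0,0,0,0.2,0],
  [0,0,0,0.2,0],
])

```text
clock: 9.15
tcp_pos: [0.4243, 0.0288, 0.2348]
orientation: [1.288, 2.862, 0.005]
contact_force: [2.2, 5.5, 1.9]
grip_width: 0.0082
gripper_force: 33.9
```

```bash
python3 s.py
```

```text
[0.4243 0.0288 0.2348] ytool yaw 0.7248679476598434 [-0.3737  0.3485  0.1866  2.2816 -0.1306  0.517   0.6403] M [ 1.06   -0.3699 -0.0358] F [2.1895 5.5137 1.8694] 0.008218293060997752 33.884902596473694
```

The moment is low, so it turns freely clockwise as expected. Continuing.

Call:
carry_out([
  [0,0,0,0.06,0],
  [0,0,0,0.12,0],
  [0,0,0,0.18,0],
  [0,0,0,0.24,0],
  [0,0,0,0.3,0],
  [0,0,0,0.36,0],
  [0,0,0,0.42,0],
  [0,0,0,0.48,0],
])

```text
clock: 9.95
tcp_pos: [0.4245, 0.0289, 0.2348]
orientation: [1.935, 2.473, 0.006]
contact_force: [2.9, 5.1, 0.6]
grip_width: 0.0077
gripper_force: 33.7
```

Call:
carry_out([
  [0,0,0,0.08,0],
  [0,0,0,0.16,0],
  [0,0,0,0.24,0],
  [0,0,0,0.32,0],
  [0,0,0,0.4,0],
  [0,0,0,0.48,0],
  [0,0,0,0.54,0],
  [0,0,0,0.54,0],
])

```text
clock: 10.75
tcp_pos: [0.4248, 0.029, 0.2348]
orientation: [2.524, 1.868, 0.007]
contact_force: [4.1, 5.2, -1.1]
grip_width: 0.0082
gripper_force: 33.6
```

Call:
carry_out([
  [0,0,0,0,0.03],
  [0,0,0,0,0.045],
  [0,0,0,0,0.045],
  [0,0,0,0,0.045],
  [0,0,-0.03,0,0.045],
  [0,0,-0.07,0,0.045],
  [0,0,-0.12,0,0.045],
  [0,0,-0.15,0,0.045],
])

```text
clock: 11.55
tcp_pos: [0.4235, 0.027, 0.3865]
orientation: [2.526, 1.866, 0.004]
contact_force: [0.7, 1.2, -0.1]
grip_width: 0.0452
gripper_force: 0.0
```

```bash
python3 s.py
```

```text
[0.4235 0.027  0.3865] ytool yaw -0.2980672185461477 [-0.7908  0.0677  0.618   2.1737 -0.05    0.9108 -0.4414] M [ 0.0571 -0.0685  0.085 ] F [ 0.7345  1.2351 -0.1052] 0.04522667777866591 0.0
```

Call:
carry_out([
  [0.03,-0.012,0,0,0.045],
  [0.07,-0.03,0,0,0.045],
  [0.11,-0.045,0,0,0.045],
  [0.15,-0.06,0,0,0.045],
  [0.19,-0.08,0,0,0.045],
  [0.23,-0.1,0,0,0.045],
  [0.26,-0.11,0,0,0.045],
  [0.26,-0.11,0,0,0.045],
])

```text
clock: 12.35
tcp_pos: [0.3928, 0.3131, 0.3834]
orientation: [-2.519, -1.877, -0.001]
contact_force: [0.3, -0.9, -0.1]
grip_width: 0.0451
gripper_force: 0.0
```

```bash
python3 - <<'E'
from h import *
b=r.grab_frame("scene")[170:310,230:400,::-1];a=r.grab_frame("top")[225:300,205:395,::-1]
cv2.imwrite("pics/c6.png",np.vstack([cv2.resize(a,(700,276)),cv2.copyMakeBorder(cv2.resize(b,(380,313)),0,0,0,320,0)]))
E
```

```text
(no output)
```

View pics/c6.png

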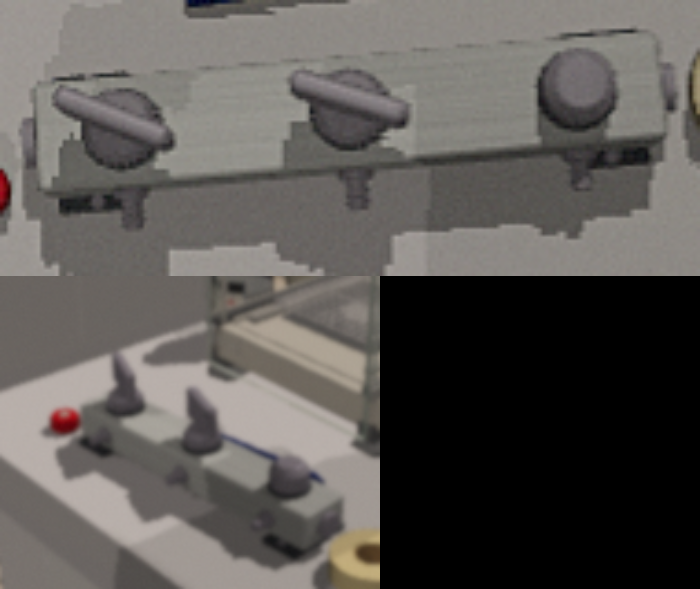

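Top view: A's wing now runs (62,97) to (165,137) and the middle wing (300,82) to (402,115). Each has turned about 1.2 rad, in opposite senses. The gripper is clear, so I'll hand in.

```bash
python3 -c "
from bench import r
print(r.hand_in())"
```

```text
the job is handed in; nothing more can be done
None
```

Both winged nuts are slackened by about 1.2 rad (70°), more than the quarter turn's required 50°: the left one anticlockwise (right-hand thread), the middle one clockwise (left-hand thread); both are let go, the cap was not touched, and the job was handed in at about 12.5 s, with no verdict returned.

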